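Fit the coin cell in the kitchen scale

TASK

The kitchen scale lies face down with its orange battery flap standing open and a new coin cell lying loose on its back. With the fingertips, gently push the cell across into the round battery well until it drops in flat, then push the flap over and press it shut. Do not pinch the cell or pick it up, and leave the other things on the worktop where they are.

Things in the scene. Friction and masses are not known exactly. Their poses are not given: they have to be found in the camera images.
- scale: kitchen scale lying face down, fixed (it does not slide): black housing on a white glass platform on a blue-grey mat. Black back 170 mm (own x) by 230 mm (own y), flat, level, 24 mm above the worktop. Origin: on the worktop under its middle; z up. Four grey feet, 13 mm across, 2.5 mm high, on the back at x = +-71, y = +-101 mm. The mat (glass and mat 7 mm thick) reaches 108 mm from the middle in x, 138 in y
- well (a point): centre of the mouth of the battery well, level with the back of the scale (24 mm above the worktop): a round recess 27.5 mm across and 8.5 mm deep with a brass floor and a 1 mm chamfer round its mouth; it lies at x = 0, y = +35 mm in the scale's frame
- cell_center (a point): centre (half-way up) of the new coin cell, a bright steel disc 24.5 mm across and 7.7 mm thick, about 11 g, loose, lying flat on the back of the scale 50 to 105 mm from the well, on the well's -y side; z up through its flat face. Seated in the well its top is 0.8 mm below the back and its centre 19.4 mm above the worktop
- flap_hinge (a point): middle of the flap's hinge line, which runs along the scale's own x, at y = +58 mm in the scale's frame (23 mm beyond the well), 25.5 mm above the worktop; axes as the scale's. Two hinge lugs 4.5 mm high stand at its ends, 24.5 mm either side
- flap_edge (a point): middle of the free edge of the orange battery flap, a flat plastic plate 42 mm wide (along the hinge), 46 mm from hinge to free edge and 2.5 mm thick. Shut, it lies flat on the back over the well, reaching from the hinge towards the scale's -y
- flap (a joint): angle of the battery flap, rad: 0 shut flat, 1.57 upright, 2.0 its open stop (leaning away from the well); starts between 1.6 and 1.9. A stiff little hinge: it stays where it is left, moves with under 0.5 N at its edge, has no latch or spring, and stops hard at 0
- spent_cell_center (a point): the old, flat coin cell, darker and dull, same size as the new one (24.5 x 7.7 mm), lying on the worktop beside the scale; the point is its centre
- screwdriver: small screwdriver 150 mm long, lying on the worktop beside the scale; origin on the worktop under its middle
- coffee_tin: coffee tin with red band and white lid, 88 mm across, 135 mm tall, on the worktop; origin at the centre of its underside
- bean_jar: amber glass jar with red cap, 72 mm across, 120 mm tall; origin at the centre of its underside
- salt_tub: cardboard tub with blue lid, 66 mm across, 84 mm tall; origin at the centre of its underside
- mug: blue mug 80 mm across, 92 mm tall, with a handle; origin at the centre of its underside
- cleaner: white bottle with blue cap, 68 mm across, 190 mm tall; origin at the centre of its underside

How it is judged:
By the outcome, as a careful person would: the job done as asked, in the order asked, and still so for the second after the job is handed in, with the robot touching nothing.
It also fails if it takes over 45 s, if anything falls off the work surface, if the arm or the gripper's body presses on something with over 40 N, if the wrist force passes 120 N, or if a joint passes its speed limit or range.

ROBOT

A 6-joint arm with a two-finger parallel gripper is mounted at the origin on the work surface. World frame = base frame: x ahead of the robot, y to its left, z up, the work surface at z = 0. Lengths are in m, angles in rad, forces in N, time in s.
With the tool pointing down it reaches from about 0.225 to 0.875 m from the base axis. Payload 3.4 kg.
Tool frame: the origin (TCP) lies between the finger pads; the fingertips stand 19 mm ahead of it and the grasp point (between the pads) is the TCP; z points along the fingers, y is the line along which they close (so a half turn about z gives the same grasp; the last joint's range is limited). The gripper opens to 85 mm and grips with 20 to 120 N. Pads are 22 mm wide; open, the fingers measure 114 mm over their backs; the gripper's body (76 mm by 85 mm) begins 54 mm behind the grasp point. The pads swing forward as they close: fully open they stand 13 mm farther back than shut.
Start: joints at [-1.358, 0.276, 1.505, -0, 1.361, -0.121], TCP at [0.188, -0.543, 0.25] pointing down, gripper open.
Joint ranges: [-2.89, 2.89], [-0.75, 2.08], [0.22, 2.7], [-1.18, 4.32], [0.11, 2.71], [-2.7, 2.7]. Speed limits (rad/s): [2.57, 2.57, 3.14, 3.14, 3.14, 3.14].

INTERFACE

Orientations are given as a unit quaternion [w, x, y, z].
In Python, from rig import get_state, imaging, ticket gives the robot as it stands. The module is installed in compiled form; this text tells all that it offers.
- The arm moves only by the shell command python3 -m inch 'ROWS' [FORCE]. ROWS is JSON, a list of rows, each an object with "claw": the opening, from -1 (shut) to 1 (fully open); "travel": the shift along the world's x, y, z in units of 200 mm (1.0 is 200 mm), a list of three; "turn": the turn about the world's z in units of 180 degrees (1.0 is 180 degrees). A call has 1 to 5 rows; each row is the pose to reach, as a shift and turn from the pose commanded when the call began, turning the shorter way round; what a row does not reach only later rows make up. A row lasts 1/10 s, in which the tool goes at most 50 mm and 8.59 degrees, less where a joint would pass 70% of its speed; a pose out of reach is approached as far as the arm can. A call with a number of a shift or a turn outside -1 to 1 is refused whole. A call with a gripper value outside its range is refused whole. The fingers move at their own pace and stop on an object; FORCE is the grip in N (left out, the last holds). Time passes only in rows, so rows that repeat a pose let the fingers close. It gives the time, the measured TCP pose, the force, the opening and the grip force at its end, in the units of the state.
- get_state(): the state, without advancing time (a new reading comes with each control period).
- imaging.get_image(name): name is "side" or "top" or "wrist"; returns the picture (480x640x3 uint8, red, green, blue); there is no depth.
- imaging.camera_params(name): a dict with "camera_matrix" (3x3 intrinsics, pixels), "cam_to_world" (4x4, takes a point from camera to world coordinates); the wrist camera has in their place "T_tool_cam" (4x4, takes a point from camera to tool coordinates, whose origin is the TCP and whose axes are the flange's). Camera axes: x right, y down, z forward; pixel columns grow to the right and rows downward; lengths in m; the calibration is good to about 2 mm. A picture is of the moment at which its call begins: read the wrist's pose just before it. camera_params takes no time and is no camera call.
- ticket.sign_off(): hands the job in; it is judged then, once.
The state is a dict: "clock": time; "qpos": joint angles; "qd": joint speeds; "effort": joint torques, N m; "position": TCP position; "ee_rot": TCP orientation; "contact_force": force on the tool from outside, world axes, zero at the start; "moment": the same for the moment, N m; "width": finger opening in m; "gripper_force": force on a finger pad.
Only numpy, scipy, OpenCV 4.12 (cv2) and the standard library are available. Lean on these libraries where they do the work, as an engineer would, in place of code of your own. Each camera call takes 0.05 s, during which the arm holds its last target. There are 200 camera calls.

## Working session

There is one attempt and no reset: what is moved stays moved. The work goes in short steps, Python scripts to look and compute and a shell command to move; the robot and the scene stay as the last step left them, time stands still between calls to the robot, and variables do not carry over. Pictures are saved under pics/ and viewed, at most 10 in all, crops included, and the job is handed in when it is done.

```bash
mkdir -p pics
python3 - <<'E'
from rig import get_state, imaging
import cv2
s=get_state();print(s)
for n in("top","side"):
    im=imaging.get_image(n);cv2.imwrite(f"pics/{n}0.png",im[:,:,::-1]);p=imaging.camera_params(n);print(n,p)
print(imaging.camera_params("wrist"))
E
```

```text
{'clock': 0.0, 'qpos': array([-1.35799804e+00,  2.76554852e-01,  1.50615574e+00, -2.95693422e-06,
        1.36068658e+00, -1.21002597e-01]), 'qd': array([-0.00060962,  0.00166263,  0.0001848 ,  0.00025839, -0.00136844,
        0.00038722]), 'effort': array([-1.81384985e-04, -4.16780484e+01, -2.45808578e+01, -6.89466924e-04,
        1.08820258e-02, -2.73119042e-05]), 'position': array([ 0.18827604, -0.5427674 ,  0.24945356]), 'ee_rot': array([-9.01241183e-04,  9.86103970e-01,  1.66126901e-01, -4.28412962e-05]), 'contact_force': array([-0.38366068, -0.84979225,  0.72013214]), 'moment': array([0.00088736, 0.03426638, 0.01327236]), 'gripper_force': 0.0, 'width': 0.08519375900992342}
top {'camera_matrix': array([[478.2758733 ,   0.        , 316.78604541],
       [  0.        , 478.2758733 , 243.63265928],
       [  0.        ,   0.        ,   1.        ]]), 'cam_to_world': array([[-0.00558831, -0.9988075 ,  0.04850109,  0.46493692],
       [-0.99998201,  0.0054761 , -0.00244617,  0.01717206],
       [ 0.00217766, -0.04851389, -0.99882013,  1.15567072],
       [ 0.        ,  0.        ,  0
[... 295 characters left out ...]
452397,  0.57411997, -0.66001726,  0.70918248],
       [ 0.02159825, -0.74641559, -0.66512952,  0.77568993],
       [ 0.        ,  0.        ,  0.        ,  1.        ]])}
{'camera_matrix': array([[419.57174234,   0.        , 322.07667984],
       [  0.        , 419.57174234, 241.88724755],
       [  0.        ,   0.        ,   1.        ]]), 'T_tool_cam': array([[ 5.96019816e-04, -9.63667218e-01, -2.67105105e-01,
         6.69557865e-02],
       [ 9.99999306e-01,  8.45743335e-04, -8.19885959e-04,
         4.13129154e-04],
       [ 1.01599958e-03, -2.67104431e-01,  9.63667054e-01,
        -1.23824795e-01],
       [ 0.00000000e+00,  0.00000000e+00,  0.00000000e+00,
         1.00000000e+00]])}
```

View pics/top0.png

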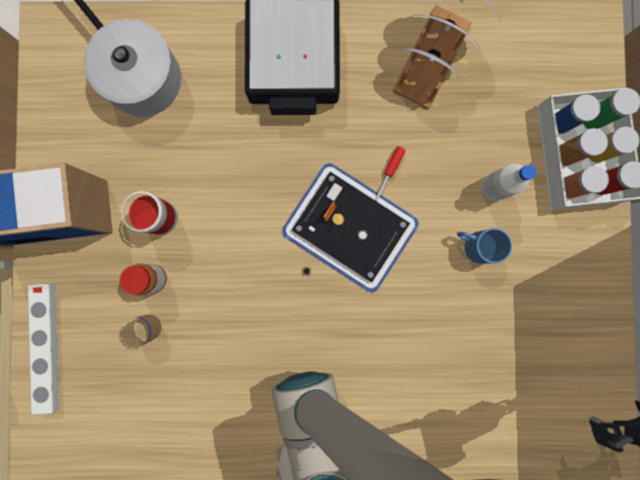

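View pics/side0.png

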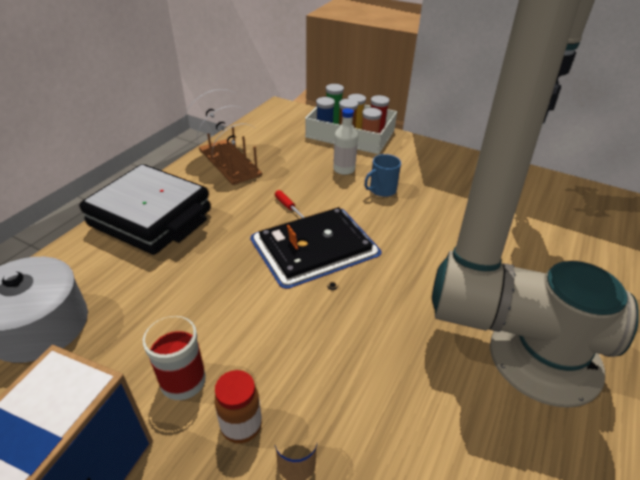

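Top view: the scale is at about (350,228) and tilted about 35°. The brass well is at (338,219), the open flap at (330,211), the cell at (362,235) and the spent cell at (306,271). I'll measure these roughly first.

```bash
cat > h.py <<'E'
import numpy as np,cv2
from rig import get_state,imaging
from scipy.spatial.transform import Rotation as R
def ray(K,T,uv,z):
    d=T[:3,:3]@np.linalg.solve(K,[uv[0],uv[1],1.]);return T[:3,3]+d*(z-T[2,3])/d[2]
def proj(K,T,p):
    q=T[:3,:3].T@(np.asarray(p)-T[:3,3]);q=K@q;return q[:2]/q[2]
def toolT(s):
    T=np.eye(4);w,x,y,z=s["ee_rot"];T[:3,:3]=R.from_quat([x,y,z,w]).as_matrix();T[:3,3]=s["position"];return T
def cam(n):
    p=imaging.camera_params(n);T=p["cam_to_world"] if n!="wrist" else toolT(get_state())@p["T_tool_cam"]
    im=imaging.get_image(n);return im,p["camera_matrix"],T
def blobs(m,amin=5):
    n,l,st,c=cv2.connectedComponentsWithStats(m.astype(np.uint8));return [(c[i],st[i,4]) for i in range(1,n) if st[i,4]>=amin]
E
python3 - <<'E'
from h import *
im,K,T=cam("top")
g=im.max(2).astype(int)
m=(g<60);m[:160]=0;m[295:]=0;m[:,:280]=0;m[:,420:]=0
m=cv2.morphologyEx(m.astype(np.uint8),cv2.MORPH_CLOSE,np.ones((15,15)))
c=max(cv2.findContours(m,0,1)[0],key=cv2.contourArea)
P=np.array([ray(K,T,p,.024)[:2] for p in c[:,0]],np.float32)
print(cv2.minAreaRect(P))
hsv=cv2.cvtColor(im,cv2.COLOR_RGB2HSV)
sub=np.zeros_like(m);cv2.drawContours(sub,[c],-1,1,-1)
for name,mm in(("orange",(hsv[...,1]>110)&(g>90)),("grey",(hsv[...,1]<60)&(g>90))):
    for cc,a in blobs(mm&(cv2.erode(sub,np.ones((3,3)))>0)): print(name,cc,a,ray(K,T,cc,.024))
cv2.imwrite("pics/c.png",cv2.resize(im[160:295,280:425,::-1],None,fx=4,fy=4))
E
```

```text
((0.5607473850250244, -0.06544528901576996), (0.2238805741071701, 0.1653679758310318), 56.58832550048828)
orange [329.40707965 211.        ] 113 [ 0.59738115 -0.0160327   0.024     ]
orange [337.75  218.525] 120 [ 0.57932172 -0.0357266   0.024     ]
grey [331.22222222 177.96296296] 27 [ 0.67650494 -0.02090567  0.024     ]
grey [334.06976744 191.43023256] 172 [ 0.64414138 -0.02746019  0.024     ]
grey [402.5        224.21428571] 28 [ 0.56493671 -0.18938711  0.024     ]
grey [298.5        227.78571429] 28 [0.55776847 0.0575744  0.024     ]
grey [311.31034483 228.31034483] 29 [0.55635586 0.02718848 0.024     ]
grey [362.18181818 234.53030303] 66 [ 0.54091124 -0.09338061  0.024     ]
grey [370.25925926 274.40740741] 27 [ 0.44641785 -0.11150209  0.024     ]
```

View pics/c.png

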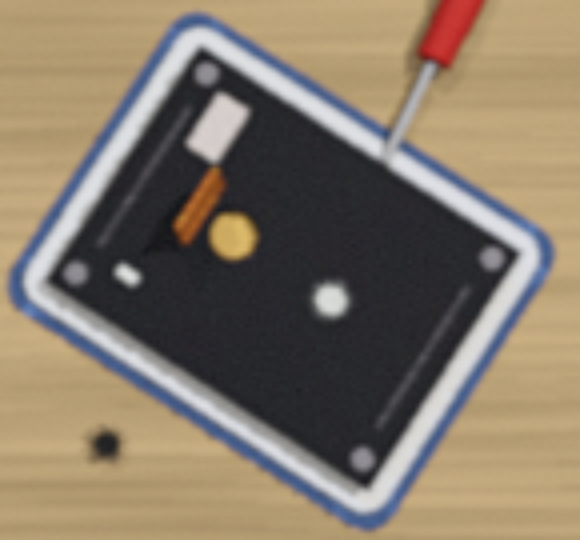

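The crop shows all four feet, and they fit 202 mm by 142 mm. The cell lies about 69 mm from the well, nearly straight along the scale's -y. I'll move above it with the fingers partly closed for a wrist view.

```bash
python3 -m inch '[{"claw":-0.67,"travel":[0.12,0.15,0],"turn":0.014},{"claw":-0.67,"travel":[0.24,0.31,0],"turn":0.028},{"claw":-0.67,"travel":[0.36,0.46,0],"turn":0.042},{"claw":-0.67,"travel":[0.48,0.62,0],"turn":0.056},{"claw":-0.67,"travel":[0.6,0.77,0],"turn":0.07}]' 20
python3 -m inch '[{"claw":-0.67,"travel":[0.12,0.15,0],"turn":0.014},{"claw":-0.67,"travel":[0.24,0.31,0],"turn":0.028},{"claw":-0.67,"travel":[0.36,0.46,0],"turn":0.042},{"claw":-0.67,"travel":[0.48,0.62,0],"turn":0.056},{"claw":-0.67,"travel":[0.6,0.77,0],"turn":0.07}]'
python3 -m inch '[{"claw":-0.67,"travel":[0.11,0.15,0],"turn":0.014},{"claw":-0.67,"travel":[0.22,0.3,0],"turn":0.028},{"claw":-0.67,"travel":[0.33,0.44,0],"turn":0.042},{"claw":-0.67,"travel":[0.48,0.6,0],"turn":0.056},{"claw":-0.67,"travel":[0.5,0.65,0],"turn":0.068}]'
python3 -m inch '[{"claw":-0.67,"travel":[0,0,0],"turn":0},{"claw":-0.67,"travel":[0,0,0],"turn":0}]'
cat > w.py <<'E'
from h import *
import sys
im,K,T=cam("wrist");cv2.imwrite(f"pics/{sys.argv[1]}.png",im[:,:,::-1])
s=get_state();print(s["clock"],s["position"],s["width"],s["contact_force"]); t=toolT(s);print("yaw toolx",np.degrees(np.arctan2(t[1,0],t[0,0])))
np.savez(f"pics/{sys.argv[1]}.npz",im=im,K=K,T=T)
E
python3 w.py w1
```

```text
clock: 0.65
position: [0.309, -0.3876, 0.2501]
ee_rot: [-0.0, 0.962, 0.274, 0.0]
contact_force: [1.2, -1.0, -0.3]
width: 0.0144
gripper_force: 0.0
clock: 1.15
position: [0.4289, -0.2337, 0.2502]
ee_rot: [-0.0, 0.926, 0.378, -0.0]
contact_force: [0.6, -0.5, -0.2]
width: 0.0145
gripper_force: 0.0
clock: 1.65
position: [0.5309, -0.1024, 0.2499]
ee_rot: [-0.0, 0.879, 0.476, 0.001]
contact_force: [-0.8, 0.3, -0.6]
width: 0.0137
gripper_force: 0.0
clock: 1.85
position: [0.5276, -0.1057, 0.25]
ee_rot: [-0.0, 0.881, 0.474, -0.001]
contact_force: [-0.2, -0.1, 0.4]
width: 0.0141
gripper_force: 0.0
1.9 [ 0.52747843 -0.10614855  0.25014463] 0.014050652025083462 [ 0.38796631 -0.06718153 -1.33207227]
yaw toolx 56.493974947018614
```

View pics/w1.png

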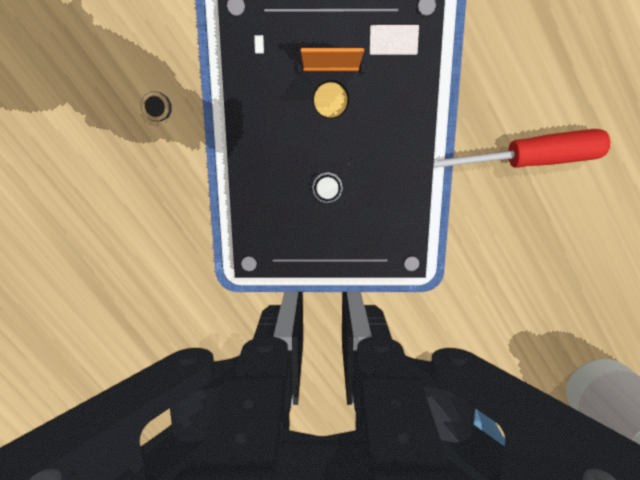

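Wrist view: feet near (236,6), (427,6), (249,264) and (411,264), well at (331,100), cell at (327,187), flap at (332,60). The yaw matches the scale.

```bash
cat > m.py <<'E'
from h import *
import sys
d=np.load(f"pics/{sys.argv[1]}.npz");im,K,T=d["im"],d["K"],d["T"]
hsv=cv2.cvtColor(im,cv2.COLOR_RGB2HSV);g=im.max(2).astype(int)
def cen(m,uv,r=25):
    b=[(c,a) for c,a in blobs(m,30) if np.hypot(*(c-uv))<r];return max(b,key=lambda x:x[1])
grey=(hsv[...,1]<70)&(g>90)
F={}
for n,uv in(("NW",(236,6)),("NE",(427,6)),("SW",(249,264)),("SE",(411,264))):
    c,a=cen(grey,uv);F[n]=ray(K,T,c,.0265)[:2];print(n,c,a,F[n])
y=(F["NW"]-F["SW"]+F["NE"]-F["SE"]);y/=np.hypot(*y);x=np.array([y[1],-y[0]])
print("len",np.hypot(*(F["NW"]-F["SW"])),"wid",np.hypot(*(F["SE"]-F["SW"])),"yaw y",np.degrees(np.arctan2(y[1],y[0])))
c0=(F["SW"]+F["SE"])/2+y*.101; print("centre",c0)
c,a=cen(grey,(327,187));cell=ray(K,T,c,.0317)[:2];print("cell",c,a,"dia",2*np.sqrt(a/np.pi),cell,"own",(cell-c0)@x,(cell-c0)@y)
c,a=cen((hsv[...,1]>110)&(g>90),(331,100),15);w=ray(K,T,c,.0155)[:2];print("brass",c,a,"own",(w-c0)@x,(w-c0)@y)
print("well",c0+.035*y,"x",x,"y",y)
for v in(56,50): print("flap row",v,(ray(K,T,(332,v),.0255)[:2]-c0)@y)
np.savez("scale.npz",c0=c0,x=x,y=y,cell=cell)
print("px/mm",419/(T[2,3]-.03)/1000)
E
python3 m.py w1; sed -i 's/^$//' m.py
python3 - <<'E'
import cv2
im=cv2.imread("pics/w1.png");cv2.imwrite("pics/w1c.png",cv2.resize(im[30:220,260:400],None,fx=3.1,fy=3.1,interpolation=cv2.INTER_CUBIC))
E
```

```text
NW [235.60669456   6.58995816] 239 [0.55720545 0.05683857]
NE [426.52941176   6.46218487] 238 [ 0.67564026 -0.02127364]
SW [259.48194662 263.30376766] 1274 [ 0.4546739  -0.11623149]
SE [411.41340782 263.34078212] 179 [ 0.56519256 -0.18908994]
len 0.20116153709490747 wid 0.13237344344536606 yaw y 58.003648796932865
centre [ 0.56344962 -0.06700445]
cell [345.03811895 176.55655589] 10441 dia 115.29915041568968 [ 0.55753321 -0.0932281 ] own 0.008877404136745273 -0.025374701980936585
brass [329.97486911  99.46596859] 955 own -0.001883095606570977 0.03511606538953649
well [ 0.5819949  -0.03732158] x [ 0.84808184 -0.52986526] y [0.52986526 0.84808184]
flap row 56 0.06613289448446215
flap row 50 0.07037009581397152
px/mm 1.2188985604945934
```

View pics/w1c.png

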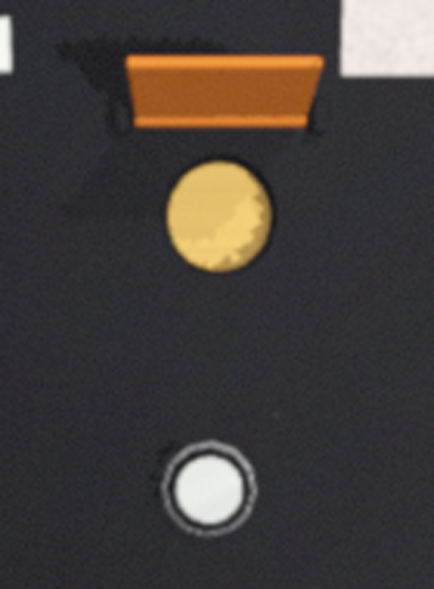

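The crop shows the cell as a bright ring about 30 px across, which is 24.5 mm as expected. It is centred near (327.7,187.7). The lines merged with the foot masks, so I'll tighten those.

```bash
python3 - <<'E'
s=open("m.py").read()
s=s.replace('b=[(c,a)','w=np.zeros(m.shape,bool);u,v=map(int,uv);w[max(0,v-R0):v+R0,u-R0:u+R0]=1;m=m&w;b=[(c,a)').replace("def cen(m,uv,r=25)","def cen(m,uv,r=25,R0=14)").replace("(331,100),15","(331,100),25,30").replace("grey,(327,187)","(g>60),(327,187),25,24")
open("m.py","w").write(s)
E
python3 m.py w1
```

```text
NW [235.60669456   6.58995816] 239 [0.55720545 0.05683857]
NE [426.52941176   6.46218487] 238 [ 0.67564026 -0.02127364]
SW [248.4972067  263.44134078] 179 [ 0.4466016  -0.11106407]
SE [411.41340782 263.34078212] 179 [ 0.56519256 -0.18908994]
len 0.20105847147929978 wid 0.14195721920121826 yaw y 56.6374021384411
centre [ 0.56144058 -0.06572109]
cell [327.48898072 187.09641873] 726 dia 30.403485153477522 [ 0.54096248 -0.09255591] own -0.0023460297643182228 -0.03367426222123505
brass [329.97486911  99.46596859] 955 own -0.0003361148555628968 0.03509416108978534
well [ 0.58068833 -0.03648885] x [ 0.83520703 -0.54993564] y [0.54993564 0.83520703]
flap row 56 0.06614991219179614
flap row 50 0.07038777082947639
px/mm 1.2188985604945934
```

```bash
python3 -m inch '[{"claw":-0.67,"travel":[-0.013,-0.055,-0.2],"turn":0},{"claw":-0.67,"travel":[-0.013,-0.055,-0.4],"turn":0},{"claw":-0.67,"travel":[-0.013,-0.055,-0.6],"turn":0},{"claw":-0.67,"travel":[-0.013,-0.055,-0.8],"turn":0},{"claw":-0.67,"travel":[-0.013,-0.055,-0.95],"turn":0}]'
python3 -m inch '[{"claw":-0.67,"travel":[0,0,-0.025],"turn":0},{"claw":-0.67,"travel":[0,0,-0.05],"turn":0},{"claw":-0.67,"travel":[0,0,-0.07],"turn":0},{"claw":-0.67,"travel":[0,0,-0.07],"turn":0}]'
python3 w.py w2
```

```text
clock: 2.4
position: [0.5238, -0.1175, 0.0584]
ee_rot: [-0.001, 0.881, 0.473, -0.001]
contact_force: [-0.6, 0.7, -0.6]
width: 0.0142
gripper_force: 0.0
clock: 2.8
position: [0.5265, -0.1169, 0.0474]
ee_rot: [0.001, 0.881, 0.474, 0.001]
contact_force: [-0.0, -0.8, -0.6]
width: 0.014
gripper_force: 0.0
2.85 [ 0.52661144 -0.11675946  0.04756212] 0.014171637366205338 [-0.22215633  0.26835404  0.07695487]
yaw toolx 56.549520917424196
```

View pics/w2.png

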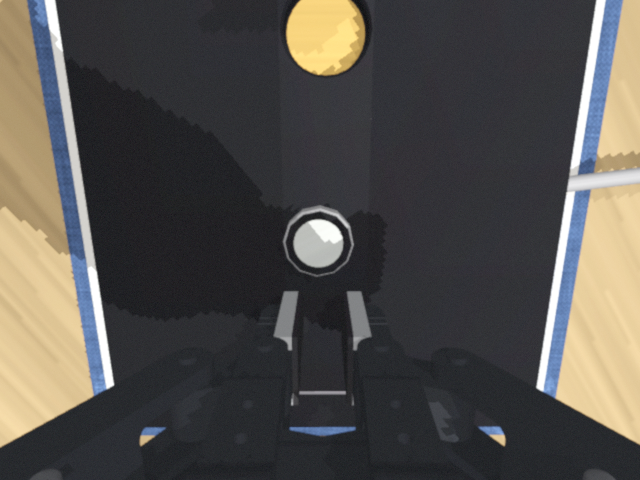

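The tips straddle the cell, which is at (318,242), slightly left of the finger midline at about 323. The well is straight ahead at (325,35). Starting the gentle push.

```bash
for i in 1; do :; done
python3 -m inch '[{"claw":-0.67,"travel":[0.012,0.018,-0.005],"turn":0},{"claw":-0.67,"travel":[0.025,0.035,-0.005],"turn":0},{"claw":-0.67,"travel":[0.038,0.053,-0.005],"turn":0},{"claw":-0.67,"travel":[0.05,0.071,-0.005],"turn":0},{"claw":-0.67,"travel":[0.063,0.088,-0.005],"turn":0}]'
python3 -m inch '[{"claw":-0.67,"travel":[0.012,0.018,0],"turn":0},{"claw":-0.67,"travel":[0.025,0.035,0],"turn":0},{"claw":-0.67,"travel":[0.038,0.053,0],"turn":0},{"claw":-0.67,"travel":[0.05,0.071,0],"turn":0},{"claw":-0.67,"travel":[0.063,0.088,0],"turn":0}]'
python3 w.py w3
python3 - <<'E'
from h import *
d=np.load("pics/w3.npz");s=np.load("scale.npz");im=d["im"]
S=get_state()["position"][:2]-s["c0"];print("tcp own",S@s["x"],S@s["y"])
p=s["c0"]+.035*s["y"]
print("well px",proj(d["K"],d["T"],[*p,.024]))
cv2.imwrite("pics/w3c.png",im[0:350,180:480,::-1])
E
```

```text
clock: 3.35
position: [0.5387, -0.0982, 0.0454]
ee_rot: [0.0, 0.881, 0.474, 0.0]
contact_force: [-0.2, -0.7, 0.9]
width: 0.0144
gripper_force: 0.1
clock: 3.85
position: [0.5511, -0.0807, 0.0453]
ee_rot: [-0.0, 0.881, 0.474, -0.0]
contact_force: [0.2, -0.3, 0.3]
width: 0.0144
gripper_force: 0.1
3.9 [ 0.55165281 -0.08037781  0.04533855] 0.014043656674970451 [0.66001767 0.24002915 0.00666915]
yaw toolx 56.568973120160955
tcp own -0.00011456575812679969 -0.017624034218513576
well px [323.34363119 167.13899566]
```

View pics/w3c.png

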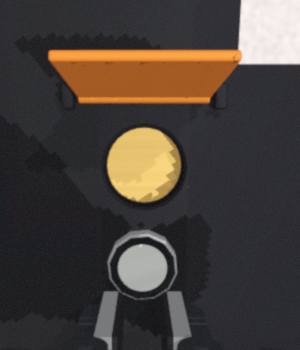

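The cell is nestled in the fingertips at (322,266) and in line with the well at (324,164). Continuing more slowly.

```bash
python3 -m inch '[{"claw":-0.67,"travel":[0.011,0.017,0],"turn":0},{"claw":-0.67,"travel":[0.022,0.033,0],"turn":0},{"claw":-0.67,"travel":[0.033,0.05,0],"turn":0},{"claw":-0.67,"travel":[0.044,0.067,0],"turn":0},{"claw":-0.67,"travel":[0.055,0.083,0],"turn":0}]'
python3 -m inch '[{"claw":-0.67,"travel":[0.006,0.008,0],"turn":0},{"claw":-0.67,"travel":[0.011,0.017,0],"turn":0},{"claw":-0.67,"travel":[0.016,0.025,0],"turn":0},{"claw":-0.67,"travel":[0.022,0.033,0],"turn":0}]'
python3 w.py w4
python3 - <<'E'
from h import *
d=np.load("pics/w4.npz");s=np.load("scale.npz");im=d["im"]
S=get_state()["position"][:2]-s["c0"];print("tcp own",S@s["x"],S@s["y"])
p=s["c0"]+.035*s["y"]
print("well px",proj(d["K"],d["T"],[*p,.024]))
cv2.imwrite("pics/w4c.png",cv2.resize(im[130:350,230:420,::-1],None,fx=2,fy=2))
E
```

```text
clock: 4.4
position: [0.5622, -0.0642, 0.0453]
ee_rot: [0.0, 0.881, 0.474, 0.0]
contact_force: [0.5, -0.3, -0.6]
width: 0.0144
gripper_force: 0.0
clock: 4.8
position: [0.5664, -0.0578, 0.0453]
ee_rot: [0.0, 0.881, 0.474, -0.0]
contact_force: [-0.2, -0.5, 0.6]
width: 0.0143
gripper_force: 0.1
4.85 [ 0.56666507 -0.05761636  0.04537636] 0.013987841370075072 [-0.18046135  0.4506957   0.37787209]
yaw toolx 56.565219832937615
tcp own -9.355200758186851e-05 0.009642268729273356
well px [322.99447209 244.59945923]
```

View pics/w4c.png

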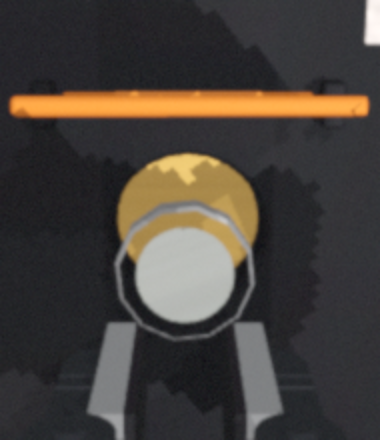

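The cell, at full-image (322,266), overlaps the near part of the well but hasn't dropped. I'll work out what remains.

```bash
python3 - <<'E'
from h import *
d=np.load("pics/w4.npz");s=np.load("scale.npz")
for z in(.0317,.0235):
    q=ray(d["K"],d["T"],(322.5,266),z)[:2]-s["c0"];print(z,q@s["x"],q@s["y"])
E
python3 -m inch '[{"claw":-0.67,"travel":[0.005,0.008,0],"turn":0},{"claw":-0.67,"travel":[0.01,0.015,0],"turn":0},{"claw":-0.67,"travel":[0.014,0.021,0],"turn":0},{"claw":-0.67,"travel":[0.014,0.021,0],"turn":0}]'
python3 w.py w5
python3 - <<'E'
from h import *
d=np.load("pics/w5.npz");s=np.load("scale.npz");im=d["im"]
S=get_state()["position"][:2]-s["c0"];print("tcp own",S@s["x"],S@s["y"])
cv2.imwrite("pics/w5c.png",cv2.resize(im[130:350,230:420,::-1],None,fx=2,fy=2))
g=cv2.GaussianBlur(im,(3,3),0).min(2)
for c,a in blobs((g>110)&(np.indices(g.shape)[0]<300),400): print(c,a)
E
```

```text
0.0317 -0.00017955241410993854 0.029501333499094368
0.0235 -0.00018175174084657242 0.026718398454783805
clock: 5.25
position: [0.5693, -0.0536, 0.0453]
ee_rot: [0.0, 0.881, 0.474, 0.0]
contact_force: [-0.5, 0.3, -0.1]
width: 0.0143
gripper_force: 0.0
5.3 [ 0.56919738 -0.05362952  0.04530003] 0.013915555341409997 [-0.33370119  0.08145882 -0.03445864]
yaw toolx 56.57386000841863
tcp own -0.00017105160988968235 0.014364715462654977
[327.37755626  64.45840358] 13643
[616.27145628 180.25933409] 12374
[99.0936133  59.49868766] 1143
[548.5577812   61.22496148] 1298
[327.53814852  70.88911495] 983
[466.604814   135.80510576] 6855
[159.74145617 145.84992571] 673
[ 30.11263617 264.51372549] 4590
[322.85494003 262.4608795 ] 1751
```

View pics/w5c.png

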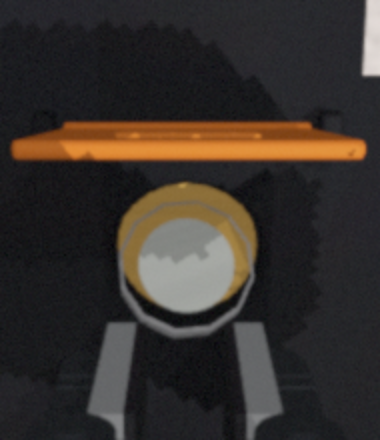

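The cell is starting to tip in. Its front is down and its rear edge is on the rim. A last small nudge follows.

```bash
python3 -m inch '[{"claw":-0.67,"travel":[0.002,0.003,0],"turn":0},{"claw":-0.67,"travel":[0.004,0.006,0],"turn":0},{"claw":-0.67,"travel":[0.004,0.006,0],"turn":0}]'
cat > cell.py <<'E'
from h import *
import sys
s=np.load("scale.npz")
im,K,T=cam("wrist");st=get_state();S=st["position"][:2]-s["c0"];print("t",st["clock"],"tcp own",S@s["x"],S@s["y"],st["position"][2],"f",st["contact_force"])
cv2.imwrite(f"pics/{sys.argv[1]}.png",im[:,:,::-1]);np.savez(f"pics/{sys.argv[1]}.npz",im=im,K=K,T=T)
p=s["c0"]+.035*s["y"]
e=proj(K,T,[*p,.0232]);print("expected seated top px",e,"dia px",np.hypot(*(proj(K,T,[*(p+.01225*s["x"]),.0232])-proj(K,T,[*(p-.01225*s["x"]),.0232]))), "unseated dia",np.hypot(*(proj(K,T,[*(p+.01225*s["x"]),.0317])-proj(K,T,[*(p-.01225*s["x"]),.0317]))))
hsv=cv2.cvtColor(im,cv2.COLOR_RGB2HSV);g=im.max(2)
m=((hsv[...,1]<70)&(g>75)).astype(np.uint8)
o=(hsv[...,1]>120)&(g>90)
u,v=e.astype(int)
for y in range(v-45,v+56,4): print(y,"".join("#" if m[y,x] else "o" if o[y,x] else "." for x in range(u-45,u+46,2)))
E
python3 cell.py w6
```

```text
clock: 5.6
position: [0.57, -0.0524, 0.0453]
ee_rot: [0.0, 0.881, 0.474, 0.0]
contact_force: [-0.6, -0.1, -0.6]
width: 0.0142
gripper_force: 0.0
t 5.65 tcp own -0.00014024317836509696 0.01578160477148155 0.04532633435858029 f [ 0.90269688  0.65314068 -0.50172485]
expected seated top px [322.66621185 261.11825102] dia px 67.02113386098152 unseated dia 70.80316735266994
216 ..............................................
220 ..............................................
224 ..............................................
228 ................ooooooooooooooo...............
232 .............oooo............oooooo...........
236 ..........oooo#.oooooooooooooo.#.oooo.........
240 ........ooo#.oooooo.######.ooooooo#oooo.......
244 .......oo..oooo.##############.oooo..ooo......
248 .......o..ooo.##################.oooo#oo......
252 ......o..ooo######################oooo#oo.....
256 ......#.ooo.#######################ooo..o.....
260 ........ooo########################ooo.#o.....
264 ......##ooo########################.ooo#......
268 .......#ooo########################oooo#......
272 .......#.ooo######################.ooo##......
276 .......##.ooo####################.ooo##.......
280 ........##...oo#################ooo..#........
284 ..........##....o.###########.oo...##.........
288 ...........##..........o........###...........
292 ....#######...####...........###....######....
296 ...#######........###########.......#######...
300 ...#######..........................#######...
304 ..########..........................########..
308 ..########...........................#######..
312 ..#######............................########.
316 .########............................########.
```

```bash
python3 -m inch '[{"claw":-0.67,"travel":[0.002,0.003,0],"turn":0},{"claw":-0.67,"travel":[0.004,0.006,0],"turn":0},{"claw":-0.67,"travel":[0.004,0.006,0],"turn":0}]'
python3 cell.py w7
```

```text
clock: 5.95
position: [0.5709, -0.0512, 0.0453]
ee_rot: [0.0, 0.881, 0.474, 0.0]
contact_force: [1.2, -0.3, 0.1]
width: 0.0141
gripper_force: 0.0
t 6.0 tcp own -0.00012622377451866618 0.017254877910333685 0.04532778902167878 f [ 0.11985382 -0.34867597  0.01964408]
expected seated top px [322.6279637  264.92332465] dia px 66.86183468673703 unseated dia 70.62540763842979
219 oooooooooooooooooooooooooooooooooooooooooooooo
223 ..............................................
227 ..............................................
231 ..................o........ooo................
235 .............oo#.oooooooooooo.#.oo............
239 ...........o#.ooooooo....oooooooo..oo.........
243 ..........#ooooo.############.ooooo#oo........
247 .......o.#oooo##################oooo..oo......
251 ........#ooo.####################.oooo#o......
255 ......##oooo######################.ooo#.o.....
259 ......#oooo########################ooo.#o.....
263 ........ooo########################oooo#o.....
267 .......#ooo########################oooo#......
271 .......#ooo.#######################ooo.#......
275 .......#.ooo.#####################ooo.#.......
279 ........##oooo##################.ooo.#........
283 ..........#.oooo##############.oooo.#.........
287 ...........#...ooooo..##..ooooooo###..........
291 .............###.....oooooo...###.............
295 ...#######.......#############......#######...
299 ...#######..........................#######...
303 ...#######..........................########..
307 ..########...........................#######..
311 ..#######............................########.
315 .########............................########.
319 .########............................########.
```

```bash
python3 -m inch '[{"claw":-0.67,"travel":[-0.008,-0.013,0],"turn":0},{"claw":-0.67,"travel":[-0.016,-0.025,0],"turn":0},{"claw":-0.67,"travel":[-0.03,-0.045,0.1],"turn":0},{"claw":-0.67,"travel":[-0.03,-0.045,0.2],"turn":0},{"claw":-0.67,"travel":[-0.03,-0.045,0.2],"turn":0}]'
python3 cell.py w8
python3 - <<'E'
from h import *
d=np.load("pics/w8.npz");s=np.load("scale.npz");K,T=d["K"],d["T"]
p=s["c0"]+.035*s["y"];u,v=proj(K,T,[*p,.0232]).astype(int)
a=d["im"][v-50:v+50,u-50:u+50,::-1]
b=cv2.imread("pics/side0.png")*0
im=imaging.get_image("side");sp=imaging.camera_params("side");su,sv=proj(sp["camera_matrix"],sp["cam_to_world"],[*p,.03]).astype(int)
c=im[sv-30:sv+30,su-30:su+30,::-1]
cv2.imwrite("pics/w8c.png",np.hstack([cv2.resize(a,(400,400),interpolation=2),cv2.resize(c,(400,400),interpolation=2)]))
E
```

```text
clock: 6.5
position: [0.5666, -0.0611, 0.0877]
ee_rot: [0.002, 0.881, 0.474, 0.002]
contact_force: [1.0, 0.6, -0.1]
width: 0.0143
gripper_force: 0.0
t 6.55 tcp own 0.0007497327941297437 0.0064585128055411264 0.08640245357117206 f [-0.06903203  0.14617137  0.24454425]
expected seated top px [317.85695433 213.57203713] dia px 53.57624360723755 unseated dia 55.967250292840546
168 oooooooooooooooooooooooooooooooooooooooooooooo
172 ..............................................
176 ..............................................
180 ..............................................
184 ......................ooo.....................
188 ................oooooooooooooooo..............
192 .............ooooo#########..ooooo............
196 ............ooo###oooooooooo.##.ooo...........
200 ...........o.##ooooo.####.ooooo.#.oo..........
204 ..........oo#oooo############oooo##oo.........
208 ..........o#ooo################ooo##o.........
212 ..........#ooo##################ooo#oo........
216 ..........#ooo###################oo#o.........
220 ..........#ooo###################oo#..........
224 ............oo##################ooo#..........
228 .............oo################ooo#...........
232 ...............oo############.oo.#............
236 ...................o..###.ooo..#..............
240 ............................#.................
244 ..............................................
248 ..............................................
252 ..............................................
256 ..............................................
260 ..............................................
264 ..............................................
268 ..............................................
```

View pics/w8c.png

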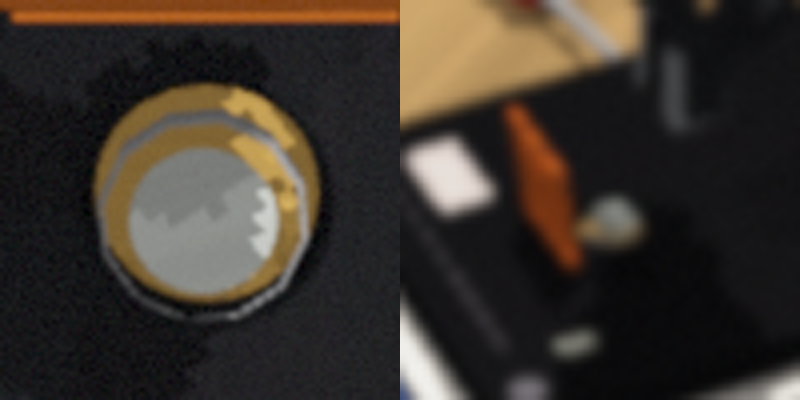

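The crop shows the cell mostly in the well, with a brass crescent still visible at the front. I'll compare its outline (rows 191 to 243, columns 291 to 344) with projections of flat and tilted seating.

Run:
```python
from h import *
d=np.load("pics/w8.npz");s=np.load("scale.npz");K,T=d["K"],d["T"]
t=np.linspace(0,6.283,73)
def ext(r,y0,z0,tilt=0):
    P=[]
    for a in t:
        o=r*np.sin(a);xy=s["c0"]+s["x"]*r*np.cos(a)+s["y"]*(y0+o*np.cos(tilt));P.append(proj(K,T,[*xy,z0-o*np.sin(tilt)]))
    P=np.array(P);return np.r_[P[:,1].min(),P[:,1].max(),P[:,0].min(),P[:,0].max()].round(1)
print("mouth",ext(.01375,.035,.0235),"brass",ext(.01375,.035,.0155))
for y0 in(.0335,.035,.0365):print("flat",y0,ext(.01225,y0,.0232))
for y0,z0,ti in((.035,.0265,.2),(.035,.026,.15),(.034,.0265,.2),(.033,.0275,.25),(.035,.0315,0)):print("tilt",y0,z0,ti,ext(.01225,y0,z0,ti))
```

```text
mouth [183.6 242.7 287.7 348. ] brass [181.3 238.3 289.  346.9]
flat 0.0335 [190.1 242.6 291.1 344.6]
flat 0.035 [186.8 239.4 291.1 344.6]
flat 0.0365 [183.5 236.3 291.  344.7]
tilt 0.035 0.0265 0.2 [187.6 242.2 290.6 345. ]
tilt 0.035 0.026 0.15 [187.4 241.8 290.6 345. ]
tilt 0.034 0.0265 0.2 [189.8 244.3 290.6 345. ]
tilt 0.033 0.0275 0.25 [192.5 247.2 290.5 345.1]
tilt 0.035 0.0315 0 [189.5 244.3 289.8 345.7]
```

The outline matches a flat, seated cell resting against the rear wall. I'll confirm with a settled measurement and fit an ellipse.

```bash
python3 -m inch '[{"claw":-1,"travel":[0,0,0],"turn":0},{"claw":-1,"travel":[0,0,0.1],"turn":0},{"claw":-1,"travel":[0,0,0.2],"turn":0},{"claw":-1,"travel":[0,0,0.2],"turn":0},{"claw":-1,"travel":[0,0,0.2],"turn":0}]'
python3 cell.py w9 | head -3
python3 - <<'E'
from h import *
d=np.load("pics/w9.npz");s=np.load("scale.npz");K,T=d["K"],d["T"];im=d["im"]
def ext(r,y0,z0):
    P=np.array([proj(K,T,[*(s["c0"]+s["x"]*r*np.cos(a)+s["y"]*(y0+r*np.sin(a))),z0]) for a in np.linspace(0,6.283,73)]);return np.r_[P[:,1].min(),P[:,1].max(),P[:,0].min(),P[:,0].max()].round(1)
print("mouth",ext(.01375,.035,.0235))
for y0,z0 in((.0335,.0232),(.035,.0232),(.0365,.0232),(.035,.0317)):print(y0,z0,ext(.01225,y0,z0))
hsv=cv2.cvtColor(im,cv2.COLOR_RGB2HSV);g=im.max(2)
u,v=proj(K,T,[*(s["c0"]+.035*s["y"]),.0232]).astype(int)
m=((hsv[...,1]<60)&(g>65));w=np.zeros_like(m);w[v-32:v+32,u-32:u+32]=1
ys,xs=np.nonzero(m&w);print(ys.min(),ys.max(),xs.min(),xs.max())
for y in range(v-32,v+33,2): print(y,"".join("#" if m[y,x] else "o" if hsv[y,x,1]>120 and g[y,x]>90 else "." for x in range(u-36,u+37)))
# flap
o=(hsv[...,1]>170)&(g>120);o[v-26:]=0
b=max(blobs(o),key=lambda q:q[1]);print("flap blob",b)
ys,xs=np.nonzero(o);print(ys.min(),ys.max())
for yy in(.058,.066): print(yy,proj(K,T,[*(s["c0"]+yy*s["y"]),.0255]))
for th in(1.6,1.7,1.8,1.9): print(th,proj(K,T,[*(s["c0"]+(.058-.046*np.cos(th))*s["y"]),.0255+.046*np.sin(th)]))
E
```

```text
clock: 7.1
position: [0.5644, -0.0602, 0.1245]
ee_rot: [-0.0, 0.881, 0.474, -0.0]
contact_force: [-0.5, -0.0, -0.2]
width: 0.0001
gripper_force: 0.0
t 7.15 tcp own -0.0010329425222861469 0.006080355530683205 0.12402867495682092 f [ 0.1030383  -0.4875306  -0.28142399]
expected seated top px [323.71565641 198.80999819] dia px 45.271173180292024 unseated dia 46.965542400156124
153 oooooooooooooooooooooooooooooooooooooooooooooo
mouth [173.3 223.7 298.3 349.2]
0.0335 0.0232 [178.9 223.6 301.1 346.3]
0.035 0.0232 [176.  220.9 301.1 346.4]
0.0365 0.0232 [173.2 218.3 301.  346.4]
0.035 0.0317 [178.  224.4 300.3 347.2]
180 224 301 346
166 .........................................................................
168 .........................................................................
170 .........................................................................
172 .........................................................................
174 .............................oooooooooooooooo............................
176 .........................oooooooooooooooooooooooo.......................
[... 1675 characters left out ...]
....oooo......####........................
222 ...........................#####......########...........................
224 ...................................#.##..................................
226 .........................................................................
228 .........................................................................
230 .........................................................................
flap blob (array([324.98980392, 153.10117647]), np.int32(1275))
147 160
0.058 [323.74519044 155.81920672]
0.066 [323.7531113  140.03461401]
1.6 [323.95063698 160.18402252]
1.7 [323.95572743 148.83405568]
1.8 [323.95819259 137.4877116 ]
1.9 [323.95796929 126.34854931]
```

The cell is flat: the ring measures 45 by 45 px, matching the seated height at y ≈ 33.5 mm. The flap stands at about 1.67 rad. I'll go over and behind it with the fingers shut.

```bash
python3 -m inch '[{"claw":-1,"travel":[0.06,0.09,0],"turn":0},{"claw":-1,"travel":[0.12,0.18,0],"turn":0},{"claw":-1,"travel":[0.18,0.27,0],"turn":0},{"claw":-1,"travel":[0.225,0.34,0],"turn":0},{"claw":-1,"travel":[0.225,0.34,0],"turn":0}]'
python3 -m inch '[{"claw":-1,"travel":[0,0,-0.08],"turn":0},{"claw":-1,"travel":[0,0,-0.16],"turn":0},{"claw":-1,"travel":[0,0,-0.24],"turn":0},{"claw":-1,"travel":[0,0,-0.28],"turn":0},{"claw":-1,"travel":[0,0,-0.28],"turn":0}]'
python3 - <<'E'
from h import *
s=np.load("scale.npz");st=get_state();S=st["position"][:2]-s["c0"];print("own",S@s["x"],S@s["y"],st["position"][2])
E
```

```text
clock: 7.65
position: [0.6102, 0.0093, 0.1241]
ee_rot: [-0.0, 0.88, 0.475, -0.0]
contact_force: [0.3, -0.3, -1.4]
width: -0.0002
gripper_force: 0.0
clock: 8.15
position: [0.6083, 0.0072, 0.0678]
ee_rot: [-0.001, 0.881, 0.474, -0.002]
contact_force: [-0.2, 0.3, -0.3]
width: 0.0
gripper_force: 0.0
own -0.0009986335653142248 0.08667194512797508 0.06780780987337871
```

```bash
python3 -m inch '[{"claw":-1,"travel":[-0.011,-0.017,0],"turn":0},{"claw":-1,"travel":[-0.022,-0.033,0],"turn":0},{"claw":-1,"travel":[-0.033,-0.05,0],"turn":0},{"claw":-1,"travel":[-0.044,-0.067,0],"turn":0},{"claw":-1,"travel":[-0.055,-0.083,0],"turn":0}]'
python3 -m inch '[{"claw":-1,"travel":[-0.011,-0.017,0],"turn":0},{"claw":-1,"travel":[-0.022,-0.033,0],"turn":0},{"claw":-1,"travel":[-0.033,-0.05,0],"turn":0},{"claw":-1,"travel":[-0.044,-0.067,0],"turn":0},{"claw":-1,"travel":[-0.055,-0.083,0],"turn":0}]'
python3 -m inch '[{"claw":-1,"travel":[-0.011,-0.017,-0.01],"turn":0},{"claw":-1,"travel":[-0.022,-0.033,-0.025],"turn":0},{"claw":-1,"travel":[-0.033,-0.05,-0.045],"turn":0},{"claw":-1,"travel":[-0.04,-0.06,-0.065],"turn":0},{"claw":-1,"travel":[-0.04,-0.06,-0.085],"turn":0}]'
python3 - <<'E'
from h import *
s=np.load("scale.npz");st=get_state();S=st["position"][:2]-s["c0"];print("own",S@s["x"],S@s["y"],st["position"][2])
E
```

```text
clock: 8.65
position: [0.5988, -0.0093, 0.0698]
ee_rot: [0.0, 0.881, 0.474, 0.0]
contact_force: [0.5, -0.0, -0.3]
width: 0.0001
gripper_force: 0.1
clock: 9.15
position: [0.5876, -0.0258, 0.0693]
ee_rot: [0.0, 0.881, 0.474, -0.0]
contact_force: [0.4, 0.7, 0.2]
width: -0.0001
gripper_force: 0.1
clock: 9.65
position: [0.5794, -0.0378, 0.0518]
ee_rot: [-0.0, 0.881, 0.474, -0.0]
contact_force: [-0.3, -0.1, -0.2]
width: 0.0
gripper_force: 0.1
own -0.00038060734260014426 0.03315917372780482 0.051813118766037315
```

```bash
python3 -m inch '[{"claw":-1,"travel":[0,0,-0.01],"turn":0},{"claw":-1,"travel":[0,0,-0.018],"turn":0},{"claw":-1,"travel":[0,0,-0.025],"turn":0},{"claw":-1,"travel":[0,0,-0.03],"turn":0},{"claw":-1,"travel":[0,0,-0.03],"turn":0}]'
python3 -m inch '[{"claw":-1,"travel":[0,0,-0.003],"turn":0},{"claw":-1,"travel":[0,0,-0.003],"turn":0}]'
python3 -m inch '[{"claw":-1,"travel":[0,0,-0.003],"turn":0},{"claw":-1,"travel":[0,0,-0.003],"turn":0}]'
```

```text
clock: 10.15
position: [0.5798, -0.0374, 0.0462]
ee_rot: [0.0, 0.881, 0.474, -0.0]
contact_force: [1.2, 0.4, -0.6]
width: -0.0001
gripper_force: 0.0
clock: 10.35
position: [0.5799, -0.0375, 0.0458]
ee_rot: [0.0, 0.881, 0.474, 0.0]
contact_force: [0.2, 0.4, 0.2]
width: 0.0002
gripper_force: 0.0
clock: 10.55
position: [0.5799, -0.0375, 0.0457]
ee_rot: [0.0, 0.881, 0.474, 0.0]
contact_force: [-1.2, 0.5, 3.6]
width: -0.0
gripper_force: 2.2
```

```bash
python3 -m inch '[{"claw":-1,"travel":[0,0,-0.002],"turn":0},{"claw":-1,"travel":[0,0,-0.004],"turn":0},{"claw":-1,"travel":[0,0,-0.004],"turn":0}]'
python3 -m inch '[{"claw":-1,"travel":[0,0,0.02],"turn":0},{"claw":-1,"travel":[0,0,0.1],"turn":0},{"claw":-1,"travel":[-0.05,-0.075,0.3],"turn":0},{"claw":-1,"travel":[-0.1,-0.15,0.5],"turn":0},{"claw":-1,"travel":[-0.15,-0.22,0.7],"turn":0}]'
python3 -m inch '[{"claw":-1,"travel":[0,0,0.0],"turn":0},{"claw":-1,"travel":[0,0,0],"turn":0},{"claw":-1,"travel":[0,0,0],"turn":0}]'
python3 - <<'E'
from h import *
im,K,T=cam("wrist");s=np.load("scale.npz");cv2.imwrite("pics/w10.png",im[:,:,::-1])
hsv=cv2.cvtColor(im,cv2.COLOR_RGB2HSV);g=im.max(2)
o=((hsv[...,1]>150)&(g>90)&(hsv[...,0]<22)).astype(np.uint8)
u,v=proj(K,T,[*(s["c0"]+.035*s["y"]),.0265]).astype(int);w=np.zeros_like(o);w[max(0,v-60):v+60,u-60:u+60]=1
c=max(cv2.findContours(o&w,0,1)[0],key=cv2.contourArea)
Q=np.array([ray(K,T,p,.0265)[:2]-s["c0"] for p in c[:,0]]);X=Q@s["x"];Y=Q@s["y"]
print("flap x",X.min(),X.max(),"y",Y.min(),Y.max(),"area",cv2.contourArea(c))
L=Y<np.percentile(Y,10);print("free edge width",np.ptp(X[L]))
# other things unchanged in top view
a=cv2.imread("pics/top0.png")[:,:,::-1].astype(int);b=imaging.get_image("top").astype(int)
d=(abs(a-b).max(2)>50);print([(c.round(),n) for c,n in blobs(d,25)])
E
```

```text
clock: 10.85
position: [0.58, -0.0375, 0.0456]
ee_rot: [0.0, 0.881, 0.474, 0.0]
contact_force: [-3.8, 0.7, 10.2]
width: -0.0003
gripper_force: 4.7
clock: 11.35
position: [0.5492, -0.0819, 0.1853]
ee_rot: [-0.0, 0.881, 0.474, -0.0]
contact_force: [1.0, -0.2, -0.4]
width: 0.0001
gripper_force: 0.0
clock: 11.65
position: [0.549, -0.081, 0.183]
ee_rot: [-0.001, 0.881, 0.474, -0.001]
contact_force: [-0.1, -0.5, -1.2]
width: 0.0002
gripper_force: 0.0
flap x -0.021390000471073554 0.021354051649560297 y 0.011711451233946806 0.054455398502432126 area 4262.0
free edge width 0.01665500734892386
[(array([372., 250.]), np.int32(5583)), (array([368., 175.]), np.int32(36)), (array([419., 203.]), np.int32(40)), (array([329., 209.]), np.int32(53)), (array([362., 235.]), np.int32(66)), (array([380., 235.]), np.int32(43)), (array([313., 250.]), np.int32(32)), (array([205., 388.]), np.int32(12537)), (array([325., 320.]), np.int32(33)), (array([323., 329.]), np.int32(93)), (array([276., 406.]), np.int32(3387)), (array([399., 381.]), np.int32(46)), (array([350., 443.]), np.int32(4517)), (array([447., 441.]), np.int32(4036)), (array([638., 405.]), np.int32(32)), (array([417., 427.]), np.int32(338)), (array([616., 433.]), np.int32(1173)), (array([253., 453.]), np.int32(426)), (array([239., 460.]), np.int32(53)), (array([275., 471.]), np.int32(318))]
```

The flap's free edge is at y = 11.7 mm (12 expected when shut). It took a 10 N press at 26.6 mm, which is the flap's shut height.

```bash
python3 -c "
from rig import ticket
print(ticket.sign_off())"
```

```text
the job is handed in; nothing more can be done
None
```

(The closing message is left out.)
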